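# Hold a brake pad in the dust-extraction box

## Robot

A 6-joint arm with a two-finger parallel gripper is mounted at the origin on the work surface. World frame = base frame: x ahead of the robot, y to its left, z up, the work surface at z = 0. Lengths are in m, angles in rad, forces in N, time in s.
With the tool pointing down it reaches from about 0.375 to 0.9 m from the base axis. Payload 3.1 kg.
Tool frame: the origin (TCP) lies midway between the tips of the shut fingers; the grasp point (between the pads) lies 19 mm behind it; z points along the fingers, y is the direction in which the jaws open and shut (so a half turn about z gives the same grasp; the last joint's range is limited). The gripper opens to 85 mm and grips with 20 to 120 N. Pads are 22 mm wide; open, the fingers measure 114 mm over their backs; the gripper's body (76 mm by 85 mm) begins 54 mm behind the grasp point. The pads swing forward as they close: fully open they stand 13 mm farther back than shut.
Start: joints at [-1.319, 0.527, 1.433, -0, 1.181, -0.178], TCP at [0.261, -0.568, 0.231] pointing down, gripper open.
Joint ranges: [-3.08, 3.08], [-0.75, 2.2], [0.22, 2.44], [-1.43, 4.57], [0, 2.65], [-2.85, 2.85]. Speed limits (rad/s): [2.79, 2.79, 3.14, 3.14, 3.14, 3.14].

## Interface

Orientations are given as a unit quaternion [x, y, z, w].
In Python, from station import manip gives the robot as it stands.
- The arm moves only by the tool servo_tool, never from a script. Its argument "increments" is a list of rows, each an object with "hand": the closure, from 0 (fully open) to 1 (shut); "travel": the shift along the tool's x, y, z in mm, a list of three; "yaw": the turn about the tool's z in degrees. A call has 1 to 20 rows; each row shifts and turns the commanded pose from where the row before left it, along the tool's axes as they then stand; what a row does not reach is not made up. A row lasts 1/10 s, in which the tool goes at most 50 mm and 8.59 degrees, less where a joint would pass 70% of its speed; a pose out of reach is approached as far as the arm can. A call with a gripper value outside its range is refused whole. The fingers move at their own pace and stop on an object; "newtons" is the grip in N (left out, the last holds). Time passes only in rows, so rows that do not move let the fingers close. It gives the time, the measured TCP pose, the force and the opening at its end, in the units of the state.
- manip.sense(): the state, without advancing time (a new reading comes with each control period).
- manip.snapshot(name): name is "scene" or "top" or "wrist"; returns a dict with "pixels" (420x560x3 uint8, blue, green, red), "fx", "fy", "cx", "cy" (pixels), "D" ([k1, k2, p1, p2, k3] as OpenCV has them; the pictures are not rectified), "R" (3x3) and "t" (3): a world point X has camera coordinates R X + t. Camera axes: x right, y down, z forward; pixel columns grow to the right and rows downward; lengths in m; the calibration is good to about 2 mm. A picture is of the moment at which its call begins. There is no depth.
- manip.sign_off(): hands the job in, once; it reports no verdict.
The state is a dict: "t": time; "q": joint angles; "qd": joint speeds; "tau": joint torques, N m; "tcp_pos": TCP position; "tool_rot": TCP orientation; "force": force on the tool from outside, world axes, zero at the start; "ft_torque": the same for the moment, N m; "finger_gap": opening from 0.0 (shut) to 1.0 (fully open).
Only numpy, scipy, OpenCV 4.12 (cv2) and the standard library are available. Lean on these libraries where they do the work, as an engineer would, in place of code of your own. Each camera call takes 0.05 s, during which the arm holds its last target.

## Task

Turn the black lever on top of the dust-extraction box a full quarter turn to its open stop, so that its shutter uncovers the slot. Then take the tall brake pad with the narrow tab out of the rest, lower it upright, foot first, through the slot until all of its lining is below the box's top, and keep holding it there by the tab: finish with the pad in the gripper, clear of the box's floor. Leave the lever open, and leave the short pad and the loose things on the bench where they are.

Things in the scene. Friction and masses are not known exactly. Their poses are not given: they have to be found in the camera images.
- box: Grey dust-extraction box fixed to the bench, 160 (own x) x 190 (own y) x 130 mm high, hazy clear windows on the two x sides, aluminium top plate. Origin: centre of its underside; z up, -x roughly towards the robot. Its floor lies 122 mm below the top surface, its top plate is 10 mm thick. Stays put.
- slot (a point): Centre of the slot in the box's top plate, at the level of the top surface (130 mm above the bench), 35 mm from the box's centre towards the box's -y. The slot measures 46 mm along the box's x and 18 mm along its y (2 mm more, in all, than the pad), right through the plate, with a 3 mm bevel round the mouth. Axes as the box's.
- pivot (a point): Vertical axis of lever and shutter, at the level of the box's top surface, 50 mm from the box's centre towards its +y. The steel shutter plate is 56 mm wide, 4 mm thick, its upper face 5 mm above the box's top, and reaches 105 mm from here. A hub of 28 mm diameter stands here.
- shutter (a joint): Angle of lever and shutter about the vertical pivot, rad: 0 shut (starts 0 to 0.3), pi/2 at the open stop, growing anticlockwise seen from above. At 0 the lever points along the box's +y and the shutter plate opposite, over the slot; open, the lever points along the box's -x, the plate along +x. Stays where it is left (friction 0.15 N m).
- handle (a point): Point on the black lever, 70 mm from the pivot, at mid height, 27 mm above the box's top. The lever is a straight bar 12 mm wide, reaching 90 mm from the pivot, from 14 to 40 mm above the box's top. The point's y points outward along the lever, z up.
- rest: Grey pad rest fixed to the bench, a block 85 (own x) x 150 (own y) x 40 mm high with two pockets, 80 mm apart along its y, 30 mm deep; a pad stands upright in each. Origin: centre of its underside.
- pad: Tall brake pad, upright in either pocket, foot 10 mm above the bench: steel plate 8 mm thick (own y), 44 mm wide (own x) up to 66 mm height, then a tab 26 mm wide up to 110 mm. Linings on both faces from 4 to 50 mm make it 16 mm thick; the lowest 4 mm are 38 x 8 mm. Origin: centre of its foot; z towards the tab. About 0.28 kg. Either way round fits the slot.
- pad_grip (a point): Point on the middle of the pad's tab, 92 mm above its foot, 18 mm below its top; axes as the pad's (y across the 8 mm thickness).
- short_pad: The other pad, in the other pocket: 74 mm tall, 44 mm wide all the way up, no tab. Leave it. Origin: centre of its foot.
- washer_a: Copper washer, 26 mm across, 4 mm thick, lying on the bench. Leave it.
- washer_b: Copper washer like the other. Leave it.
- bolt: Short steel bolt, 37 mm long, lying. Leave it.
- fitting: Brass pipe fitting, a ring with a stub, 60 mm long, 16 mm high. Leave it.
- wrench: Steel wrench, 170 mm, lying. Leave it.
- screwdriver: Screwdriver, 190 mm, lying. Leave it.
- jar: White jar, 54 mm across, 60 mm high, standing. Leave it.
Mind the look-alikes: they are no part of the job. Leave any pink or yellow look-alike of the pad alone.

How it is judged:
By the outcome, as a careful person would: the job done as asked, in the order asked, and still so for the second after the job is handed in, while the arm keeps its last pose, push and grip.
It also fails if it takes over 70 s, if anything falls off the work surface, if the arm or the gripper's body presses on something with over 40 N, if the wrist force passes 120 N, or if a joint passes its speed limit or range.

## Working session

There is one attempt and no reset: what is moved stays moved. The work goes in short steps, Python scripts to look and compute and a tool call to move; the robot and the scene stay as the last step left them, time stands still between calls to the robot, and variables do not carry over. Pictures are saved under pics/ and viewed, and the job is handed in when it is done.

Besides the shell and the picture viewer there is one more tool, called after "Request:" by a JSON object that holds its "method" and its "body", one argument or row to a line. servo_tool: Moves the arm, as the interface text tells. Its arguments: {"type":"object","properties":{"increments":{"type":"array","items":{"type":"object","properties":{"hand":{"type":"number"},"travel":{"type":"array","items":{"type":"number"}},"yaw":{"type":"number"}}}},"newtons":{"type":"number"}},"required":["increments"]}

```bash
mkdir -p pics; cat > h.py <<'E'
from station import manip
import cv2, numpy as np
def snap(n,f=None):
    s=manip.snapshot(n)
    im=np.asarray(s["pixels"],np.uint8)
    if f: cv2.imwrite("pics/"+f,im)
    return s,im
def ray(s,uv):
    K=np.array([[s["fx"],0,s["cx"]],[0,s["fy"],s["cy"]],[0,0,1]])
    p=cv2.undistortPoints(np.array(uv,float).reshape(-1,1,2),K,np.array(s["D"],float)).reshape(-1,2)
    R=np.array(s["R"]);t=np.array(s["t"])
    d=np.c_[p,np.ones(len(p))]@R
    return -R.T@t,d
def onz(s,uv,z):
    o,d=ray(s,uv); return o+d*((z-o[2])/d[:,2])[:,None]
def proj(s,X):
    K=np.array([[s["fx"],0,s["cx"]],[0,s["fy"],s["cy"]],[0,0,1]])
    return cv2.projectPoints(np.array(X,float).reshape(-1,1,3),cv2.Rodrigues(np.array(s["R"]))[0],np.array(s["t"],float),K,np.array(s["D"],float))[0].reshape(-1,2)
E
python3 - <<'E'
from h import *
print(manip.sense())
for n in("scene","top","wrist"):
    s,im=snap(n,n+"0.png"); o,_=ray(s,[[280,210]]); print(n,o,s["fx"])
    np.save("/tmp/"+n+"0.npy",s,allow_pickle=True)
E
```

```text
{'t': 0.0, 'q': array([-1.31851825e+00,  5.28525575e-01,  1.43389723e+00,  7.46619790e-06,
        1.18139807e+00, -1.78503030e-01]), 'qd': array([ 0.00113932,  0.00053066,  0.00039264,  0.00032138, -0.00019648,
        0.00098405]), 'tau': array([ 1.29387554e-04, -4.42344296e+01, -1.78026760e+01, -1.14829727e-04,
        8.34530394e-03,  4.31828738e-06]), 'tcp_pos': array([ 0.26083349, -0.56718391,  0.23029873]), 'tool_rot': array([ 9.76892694e-01,  2.13727452e-01, -3.76378641e-05, -1.11348284e-03]), 'force': array([0.21582189, 0.06689588, 0.70552306]), 'ft_torque': array([-0.03668734,  0.0325991 ,  0.02454892]), 'finger_gap': 1.0020164372872422}
scene [1.2324017  0.03858181 1.11323041] 545.427007308692
top [ 0.40628051 -0.0710308   1.2805685 ] 462.0799896385035
wrist [ 0.32638545 -0.53803105  0.37267623] 310.82630571636525
```

View pics/scene0.png

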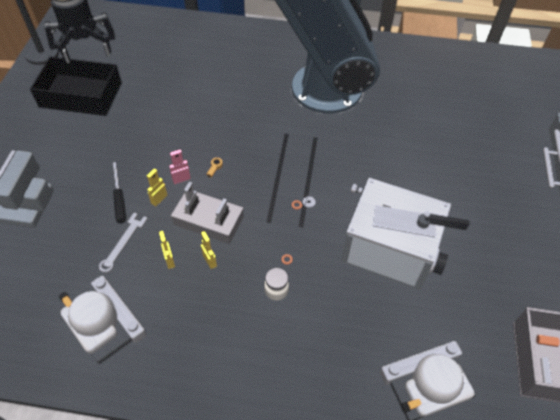

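View pics/top0.png

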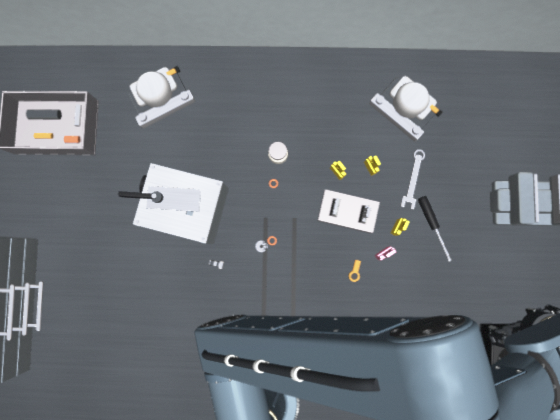

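View pics/wrist0.png

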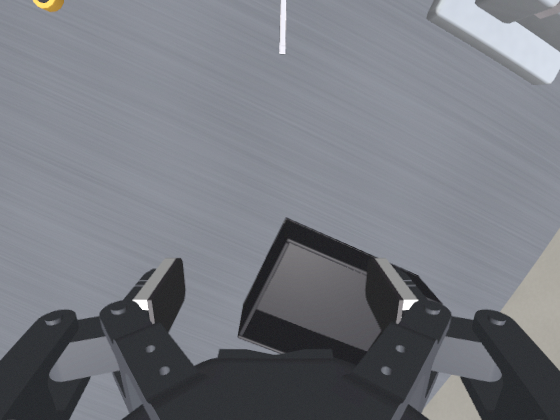

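The scene view shows the box at (400,230), the rest at (207,214), and yellow and pink look-alikes around the rest. In the top view the box is at (180,204), with its black lever at (137,195), and the rest is at (349,210). Next I'll enlarge both.

```bash
python3 - <<'E'
import cv2,numpy as np
s=cv2.imread("pics/scene0.png");t=cv2.imread("pics/top0.png")
a=[cv2.resize(x,(400,300),interpolation=cv2.INTER_CUBIC) for x in (t[155:245,110:230],t[180:240,309:389],s[170:290,330:490],s[175:250,160:260])]
cv2.imwrite("pics/crop0.png",np.vstack([np.hstack(a[:2]),np.hstack(a[2:])]))
E
```

```text
(no output)
```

View pics/crop0.png

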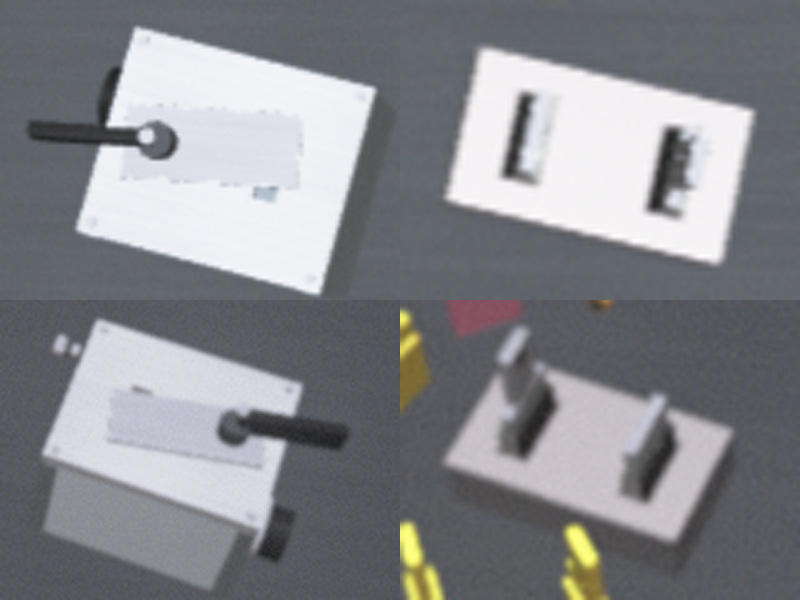

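The candidates are the grey pads in the rest, at top (334,208) and (364,213), and the yellow and pink look-alikes lying outside it. In the scene view, the left grey pad at (190,200) has the narrow tall tab, so it is the tall pad. That corresponds to top (364,213). The right one has full width and is short.

```bash
python3 - <<'E'
from h import *
from scipy.spatial.transform import Rotation as Ro
def load(n): return np.load(f"/tmp/{n}0.npy",allow_pickle=True).item()
def rect(n,roi,z,thr,L,W):
    s=load(n);im=s["pixels"].astype(np.uint8);g=im.min(2)
    m=np.zeros(g.shape,np.uint8);x0,y0,x1,y1=roi
    m[y0:y1,x0:x1]=(g[y0:y1,x0:x1]>thr)*255
    c,_=cv2.findContours(m,cv2.RETR_EXTERNAL,cv2.CHAIN_APPROX_NONE)
    c=max(c,key=cv2.contourArea); h=cv2.convexHull(c).reshape(-1,2)
    P=onz(s,h,z)[:,:2]
    r=cv2.minAreaRect((P*1000).astype(np.float32))
    print(n,r, np.round(cv2.boxPoints(r)))
    return r
for th in(140,170): 
  rect("top",(110,155,230,250),.13,th,0,0)
  rect("top",(309,180,389,240),.04,th,0,0)
for th in(100,120): 
  rect("scene",(160,175,260,250),.04,th,0,0)
  rect("scene",(330,170,450,262),.13,th,0,0)
st=manip.sense();print(Ro.from_quat(st["tool_rot"]).as_matrix().round(3))
E
```

```text
top ((522.0164794921875, 207.58694458007812), (193.13650512695312, 162.93777465820312), 76.597412109375) [[420. 133.]
 [579.  95.]
 [624. 283.]
 [465. 320.]]
top ((516.5186157226562, -234.02059936523438), (153.20632934570312, 87.194091796875), 77.6386947631836) [[ 458. -300.]
 [ 543. -318.]
 [ 576. -169.]
 [ 490. -150.]]
top ((521.9473876953125, 207.58358764648438), (191.262451171875, 160.9667510986328), 76.39727783203125) [[421. 134.]
 [578.  96.]
 [623. 282.]
 [466. 319.]]
top ((516.2809448242188, -234.27359008789062), (151.4756622314453, 85.60480499267578), 77.63788604736328) [[ 458. -299.]
 [ 542. -317.]
 [ 574. -169.]
 [ 491. -151.]]
scene ((508.9021301269531, -236.1487579345703), (161.0378875732422, 113.44193267822266), 77.70696258544922) [[ 436. -303.]
 [ 547. -327.]
 [ 581. -170.]
 [ 471. -145.]]
scene ((538.6255493164062, 203.78863525390625), (230.6638641357422, 221.15142822265625), 0.38982149958610535) [[423. 314.]
 [424.  92.]
 [655.  94.]
 [653. 315.]]
scene ((516.8519287109375, -234.7631378173828), (152.6334686279297, 95.92814636230469), 77.73436737060547) [[ 454. -299.]
 [ 548. -320.]
 [ 580. -170.]
 [ 486. -150.]]
scene ((555.3082275390625, 195.27980041503906), (204.6620635986328, 231.26780700683594), 78.07263946533203) [[421. 119.]
 [647.  71.]
 [690. 272.]
 [463. 319.]]
[[ 0.909  0.418 -0.   ]
 [ 0.418 -0.909  0.002]
 [ 0.    -0.002 -1.   ]]
```

```bash
python3 - <<'E'
from h import *
def load(n): return np.load(f"/tmp/{n}0.npy",allow_pickle=True).item()
piv=np.array([.5337,.2562])
for n,roi,z in(("top",(110,180,148,215),.170),("scene",(434,205,480,240),.170)):
    s=load(n);g=s["pixels"].max(2);x0,y0,x1,y1=roi
    m=np.zeros(g.shape,np.uint8);m[y0:y1,x0:x1]=(g[y0:y1,x0:x1]<50)*255
    c,_=cv2.findContours(m,cv2.RETR_EXTERNAL,cv2.CHAIN_APPROX_NONE);c=max(c,key=cv2.contourArea).reshape(-1,2)
    P=onz(s,c,z)[:,:2];r=cv2.minAreaRect((P*1000).astype(np.float32));print(n,r,cv2.boundingRect(c))
    ctr=np.array(r[0])/1000;d=ctr-piv;print(np.degrees(np.arctan2(d[1],d[0])),np.linalg.norm(d))
    print(proj(s,[[*piv,.135],[.5138,.1736,.13]]))
E
```

```text
top ((550.52587890625, 289.7992858886719), (12.233168601989746, 2.468126058578491), 2.900709629058838) (140, 186, 2, 6)
63.39916853084014 0.03757688402723805
[[157.79131693 197.2076892 ]
 [190.60207398 205.82656122]]
scene ((553.6777954101562, 311.8573913574219), (53.28729248046875, 14.122668266296387), 89.50737762451172) (441, 221, 27, 8)
70.25478752476234 0.05913423308172079
[[423.12379896 221.96168331]
 [384.77531782 210.62805383]]
```

```bash
python3 - <<'E'
from h import *
def load(n): return np.load(f"/tmp/{n}0.npy",allow_pickle=True).item()
s=load("top");g=s["pixels"].max(2);print(g[188:202,114:150:3])
E
```

```text
[[104 107 108 108 107 107 110 109 103  47 243 246]
 [106 106 107 108 109 109 109 111 105  51 244 243]
 [108 106 104 103 106 107 108 108 105  52 245 227]
 [104 105  74  83  84 103 103 105 102  77 244 237]
 [109 105  55  57  57  60  68  71  82  99 241 234]
 [107  98  58  57  59  56  57  60  59  64 129 139]
 [107  97  61  60  61  58  63  61  61  60  65  70]
 [107 105  53  55  61  63  63  63  64  64  64  63]
 [106 106  55  44  44  47  51  54  61  65  68  67]
 [105 107  98  83  67  56  44  41  44  61  52  52]
 [105 107 106 105 101 101 100  89  82 155 119  95]
 [107 106 104 108 106 107 107 105 108 238 238 226]
 [106 106 107 107 108 106 108 108 112 244 244 234]
 [105 104 107 107 106 107 107 108 124 245 244 232]]
```

```bash
python3 - <<'E'
from h import *
def load(n): return np.load(f"/tmp/{n}0.npy",allow_pickle=True).item()
s=load("top");P=onz(s,[[118.7,193.4],[121,193.6],[144,195.1]],.17);print(P)
d=P[1]-P[2];print(np.degrees(np.arctan2(d[1],d[0])))
d=P[0,:2]-[.5337,.2562];print(np.degrees(np.arctan2(d[1],d[0])),np.linalg.norm(d))
s=load("scene");P=onz(s,[[441,222],[467,224.5]],.17);print(P)
E
```

```text
[[0.53764694 0.34307308 0.17      ]
 [0.53724278 0.33734812 0.17      ]
 [0.53443951 0.28035721 0.17      ]]
87.1840045028849
87.39864849817542 0.08696269754521588
[[0.55259023 0.28521617 0.17      ]
 [0.5499371  0.33849755 0.17      ]]
```

Request:
{"method": "servo_tool", "body": {
  "increments": [
    {"yaw": -7.9, "hand": 0.5},
    {"yaw": -7.9},
    {"yaw": -7.9},
    {"yaw": -7.9},
    {"yaw": -7.9},
    {"yaw": -7.9},
    {"yaw": -7.9},
    {"yaw": -7.3},
    {"travel": [0, 39, 0]},
    {"travel": [0, 39, 0]},
    {"travel": [0, 39, 0]},
    {"travel": [0, 39, 0]},
    {"travel": [0, 39, 0]},
    {"travel": [0, 39, 0]},
    {"travel": [40, 0, 0]},
    {"travel": [45, 0, 0]},
    {"travel": [45, 0, 0]},
    {"travel": [45, 0, 0]},
    {"travel": [45, 0, 0]},
    {"travel": [45, 0, 0]}
  ],
  "newtons": 40
}}

```text
schema error: expected keys hand, travel, yaw
```

Request:
{"method": "servo_tool", "body": {
  "increments": [
    {"travel": [45, 0, 0]},
    {"travel": [45, 0, 0]},
    {"travel": [45, 0, 0]},
    {"travel": [45, 0, 0]},
    {"travel": [45, 0, 0]},
    {"travel": [45, 0, 0]},
    {"travel": [45, 0, 0]},
    {"travel": [45, 0, 0]},
    {"travel": [45, 0, 0]},
    {"travel": [45, 0, 0]},
    {"travel": [45, 0, 0]},
    {"travel": [45, 0, 0]},
    {"travel": [45, 0, 0]},
    {"travel": [45, 0, 0]},
    {"travel": [10, 0, 0]},
    {}
  ]
}}

```text
schema error: expected keys hand, travel, yaw
```

```bash
cat > st.py <<'E'
from h import *
from scipy.spatial.transform import Rotation as Ro
s=manip.sense();M=Ro.from_quat(s["tool_rot"]).as_matrix()
print(round(s["t"],2),s["tcp_pos"].round(4),"xang",np.degrees(np.arctan2(M[1,0],M[0,0])).round(2),"z",M[:,2].round(4),"F",s["force"].round(1),s["ft_torque"].round(2),"gap",round(s["finger_gap"],3),"q",s["q"].round(2))
def to(w): # world delta in mm -> tool
    print("tool delta",(M.T@np.array(w,float)).round(1))
E
python3 - <<'E'
from st import *
to((np.array([.537,.326,s["tcp_pos"][2]])-s["tcp_pos"])*1000)
a,_=snap("top","top1.png");snap("wrist","wrist1.png")
E
```

```text
0.15 [ 0.2609 -0.5673  0.2305] xang 24.68 z [-5.0e-04  1.7e-03 -1.0e+00] F [0.  0.1 0.2] [0.   0.05 0.02] gap 1.004 q [-1.32  0.53  1.43 -0.    1.18 -0.18]
tool delta [ 624.  -696.4    1.4]
```

All the keys are needed in every row.

Request:
{"method": "servo_tool", "body": {
  "increments": [
    {"hand": 0.5, "travel": [0, 0, 0], "yaw": -7.9},
    {"hand": 0.5, "travel": [0, 0, 0], "yaw": -7.9},
    {"hand": 0.5, "travel": [0, 0, 0], "yaw": -7.9},
    {"hand": 0.5, "travel": [0, 0, 0], "yaw": -7.9},
    {"hand": 0.5, "travel": [0, 0, 0], "yaw": -7.9},
    {"hand": 0.5, "travel": [0, 0, 0], "yaw": -7.9},
    {"hand": 0.5, "travel": [0, 0, 0], "yaw": -7.9},
    {"hand": 0.5, "travel": [0, 0, 0], "yaw": -7.3},
    {"hand": 0.5, "travel": [0, 39, 0], "yaw": 0},
    {"hand": 0.5, "travel": [0, 39, 0], "yaw": 0},
    {"hand": 0.5, "travel": [0, 39, 0], "yaw": 0},
    {"hand": 0.5, "travel": [0, 39, 0], "yaw": 0},
    {"hand": 0.5, "travel": [0, 39, 0], "yaw": 0},
    {"hand": 0.5, "travel": [0, 39, 0], "yaw": 0},
    {"hand": 0.5, "travel": [45, 0, 0], "yaw": 0},
    {"hand": 0.5, "travel": [45, 0, 0], "yaw": 0},
    {"hand": 0.5, "travel": [45, 0, 0], "yaw": 0},
    {"hand": 0.5, "travel": [45, 0, 0], "yaw": 0},
    {"hand": 0.5, "travel": [45, 0, 0], "yaw": 0},
    {"hand": 0.5, "travel": [45, 0, 0], "yaw": 0}
  ],
  "newtons": 40
}}

```text
t: 2.25
tcp_pos: [0.5074, -0.3074, 0.2312]
tool_rot: [0.724, 0.69, 0.0, -0.0]
force: [0.2, -0.3, -0.3]
finger_gap: 0.503
```

Request:
{"method": "servo_tool", "body": {
  "increments": [
    {"hand": 0.5, "travel": [45, 0, 0], "yaw": 0},
    {"hand": 0.5, "travel": [45, 0, 0], "yaw": 0},
    {"hand": 0.5, "travel": [45, 0, 0], "yaw": 0},
    {"hand": 0.5, "travel": [45, 0, 0], "yaw": 0},
    {"hand": 0.5, "travel": [45, 0, 0], "yaw": 0},
    {"hand": 0.5, "travel": [45, 0, 0], "yaw": 0},
    {"hand": 0.5, "travel": [45, 0, 0], "yaw": 0},
    {"hand": 0.5, "travel": [45, 0, 0], "yaw": 0},
    {"hand": 0.5, "travel": [45, 0, 0], "yaw": 0},
    {"hand": 0.5, "travel": [45, 0, 0], "yaw": 0},
    {"hand": 0.5, "travel": [45, 0, 0], "yaw": 0},
    {"hand": 0.5, "travel": [45, 0, 0], "yaw": 0},
    {"hand": 0.5, "travel": [45, 0, 0], "yaw": 0},
    {"hand": 0.5, "travel": [45, 0, 0], "yaw": 0},
    {"hand": 0.5, "travel": [5, 0, 0], "yaw": 0},
    {"hand": 0.5, "travel": [0, 0, 0], "yaw": 0}
  ]
}}

```text
t: 3.85
tcp_pos: [0.5371, 0.3262, 0.2309]
tool_rot: [0.723, 0.691, -0.0, 0.0]
force: [1.0, -1.5, 0.3]
finger_gap: 0.504
```

```bash
python3 - <<'E'
from st import *
to((np.array([.537,.326,s["tcp_pos"][2]])-s["tcp_pos"])*1000)
snap("scene","scene1.png");snap("wrist","wrist1.png")
E
```

```text
3.85 [0.5371 0.3262 0.2309] xang 87.45 z [-4.e-04 -6.e-04 -1.e+00] F [ 1.  -1.5  0.3] [ 0.   -0.    0.03] gap 0.504 q [ 0.37  0.53  1.42 -0.    1.19  0.41]
tool delta [-0.2 -0.1  0. ]
```

View pics/wrist1.png

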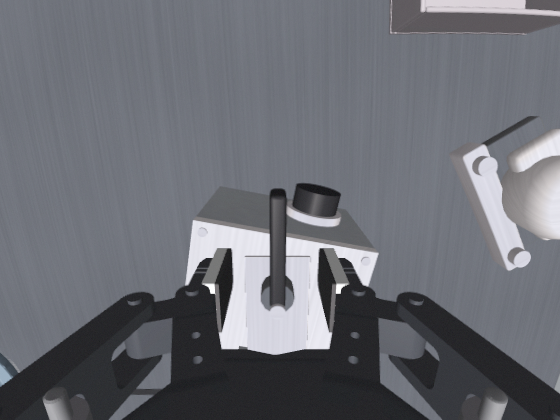

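Wrist view: the lever is centred between the fingers, running from (279,195) to the hub at (277,292). Next I'll descend and close loosely around it.

Request:
{"method": "servo_tool", "body": {
  "increments": [
    {"hand": 0.5, "travel": [0, 0, 25], "yaw": 0},
    {"hand": 0.5, "travel": [0, 0, 25], "yaw": 0},
    {"hand": 0.5, "travel": [0, 0, 20], "yaw": 0},
    {"hand": 0.5, "travel": [0, 0, 15], "yaw": 0},
    {"hand": 0.8, "travel": [0, 0, 0], "yaw": 0},
    {"hand": 0.8, "travel": [0, 0, 0], "yaw": 0},
    {"hand": 0.8, "travel": [0, 0, 0], "yaw": 0},
    {"hand": 0.8, "travel": [0, 0, 0], "yaw": 0}
  ]
}}

```text
t: 4.75
tcp_pos: [0.5385, 0.3249, 0.1476]
tool_rot: [0.724, 0.69, 0.001, 0.0]
force: [-0.6, 0.2, 0.8]
finger_gap: 0.206
```

```bash
python3 - <<'E'
from st import *
snap("wrist","wrist2.png")
E
```

```text
4.75 [0.5385 0.3249 0.1476] xang 87.25 z [ 2.2e-03  8.0e-04 -1.0e+00] F [-0.6  0.2  0.8] [ 0.06 -0.04  0.04] gap 0.206 q [ 0.37  0.63  1.5  -0.    1.01  0.41]
```

View pics/wrist2.png

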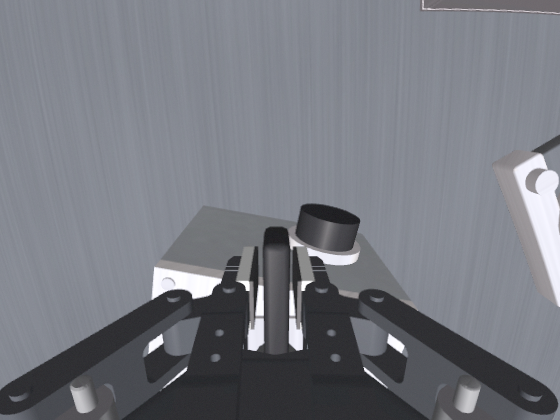

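The lever at (276,290) is caged between the pads. Now I'll swing it along the arc.

Request:
{"method": "servo_tool", "body": {
  "increments": [
    {"hand": 0.8, "travel": [-0.2, -4.9, 0], "yaw": -4},
    {"hand": 0.8, "travel": [-0.2, -4.9, 0], "yaw": -4},
    {"hand": 0.8, "travel": [-0.2, -4.9, 0], "yaw": -4},
    {"hand": 0.8, "travel": [-0.2, -4.9, 0], "yaw": -4},
    {"hand": 0.8, "travel": [-0.2, -4.9, 0], "yaw": -4},
    {"hand": 0.8, "travel": [-0.2, -4.9, 0], "yaw": -4},
    {"hand": 0.8, "travel": [-0.2, -4.9, 0], "yaw": -4},
    {"hand": 0.8, "travel": [-0.2, -4.9, 0], "yaw": -4},
    {"hand": 0.8, "travel": [-0.2, -4.9, 0], "yaw": -4},
    {"hand": 0.8, "travel": [-0.2, -4.9, 0], "yaw": -4}
  ]
}}

```text
t: 5.8
tcp_pos: [0.4935, 0.3112, 0.1474]
tool_rot: [0.443, 0.897, 0.002, 0.002]
force: [1.6, 0.3, -0.9]
finger_gap: 0.203
```

```bash
python3 - <<'E'
from st import *
a=np.radians(s and np.degrees(np.arctan2(M[1,0],M[0,0])))
to((np.array([.5337+.07*np.cos(a),.2562+.07*np.sin(a),s["tcp_pos"][2]])-s["tcp_pos"])*1000)
E
```

```text
5.8 [0.4935 0.3112 0.1474] xang 127.45 z [ 0.0046  0.0019 -1.    ] F [ 1.6  0.3 -0.9] [ 0.12 -0.34 -0.04] gap 0.203 q [ 0.37  0.58  1.62  0.    0.94 -0.28]
tool delta [ 1.9 -1.5 -0. ]
```

Request:
{"method": "servo_tool", "body": {
  "increments": [
    {"hand": 0.8, "travel": [0.8, -5.9, 0], "yaw": -4},
    {"hand": 0.8, "travel": [-0.2, -4.9, 0], "yaw": -4},
    {"hand": 0.8, "travel": [-0.2, -4.9, 0], "yaw": -4},
    {"hand": 0.8, "travel": [-0.2, -4.9, 0], "yaw": -4},
    {"hand": 0.8, "travel": [-0.2, -4.9, 0], "yaw": -4},
    {"hand": 0.8, "travel": [-0.2, -4.9, 0], "yaw": -4},
    {"hand": 0.8, "travel": [-0.2, -4.9, 0], "yaw": -4},
    {"hand": 0.8, "travel": [-0.2, -4.9, 0], "yaw": -4},
    {"hand": 0.8, "travel": [-0.2, -4.9, 0], "yaw": -4},
    {"hand": 0.8, "travel": [0, -3, 0], "yaw": -3},
    {"hand": 0.8, "travel": [0, 0, 0], "yaw": 0}
  ]
}}

```text
t: 6.9
tcp_pos: [0.4662, 0.2723, 0.1473]
tool_rot: [0.12, 0.993, 0.001, 0.001]
force: [1.4, 0.8, 0.4]
finger_gap: 0.199
```

```bash
python3 - <<'E'
from st import *
a=np.arctan2(M[1,0],M[0,0])
to((np.array([.5337+.07*np.cos(a),.2562+.07*np.sin(a),s["tcp_pos"][2]])-s["tcp_pos"])*1000)
snap("wrist","wrist3.png");snap("top","top3.png")
E
```

```text
6.9 [0.4662 0.2723 0.1473] xang 166.26 z [ 0.0031  0.0012 -1.    ] F [1.4 0.8 0.4] [ 0.15 -0.12 -0.05] gap 0.199 q [ 0.32  0.53  1.73  0.    0.88 -1.01]
tool delta [ 0.6  0.4 -0. ]
```

View pics/wrist3.png

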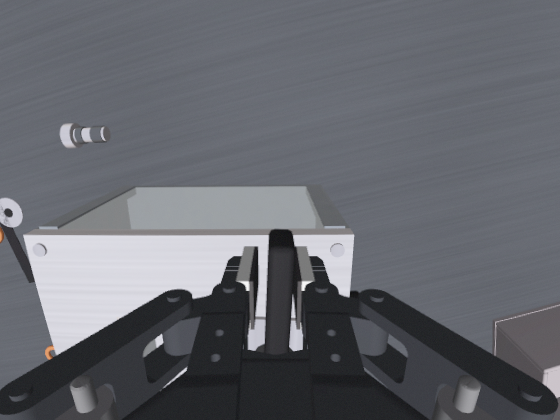

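The lever at (280,290) lags against the trailing right-hand pad. I'll push on in small steps until the stop shows in the force.

Request:
{"method": "servo_tool", "body": {
  "increments": [
    {"hand": 0.8, "travel": [0, -2, 0], "yaw": 0},
    {"hand": 0.8, "travel": [0, -2, 0], "yaw": 0},
    {"hand": 0.8, "travel": [0, -1, 0], "yaw": 0}
  ]
}}

```text
t: 7.3
tcp_pos: [0.4645, 0.2687, 0.1467]
tool_rot: [0.12, 0.993, 0.002, 0.001]
force: [1.3, 8.5, 0.1]
finger_gap: 0.197
```

Request:
{"method": "servo_tool", "body": {
  "increments": [
    {"hand": 0.8, "travel": [0, -1, 0], "yaw": 0},
    {"hand": 0.8, "travel": [0, 0, 0], "yaw": 0}
  ]
}}

```text
t: 7.5
tcp_pos: [0.4645, 0.2687, 0.1467]
tool_rot: [0.12, 0.993, 0.003, 0.001]
force: [1.9, 9.8, 0.7]
finger_gap: 0.203
```

Request:
{"method": "servo_tool", "body": {
  "increments": [
    {"hand": 0.8, "travel": [0, -1.5, 0], "yaw": 0},
    {"hand": 0.8, "travel": [0, -1.5, 0], "yaw": 0},
    {"hand": 0.8, "travel": [0, 0, 0], "yaw": 0}
  ]
}}

```text
t: 7.8
tcp_pos: [0.4645, 0.2686, 0.1467]
tool_rot: [0.121, 0.993, 0.006, 0.002]
force: [1.5, 20.0, -3.1]
finger_gap: 0.196
```

```bash
python3 - <<'E'
from st import *
snap("wrist","wrist4.png")
E
```

```text
7.8 [0.4645 0.2686 0.1467] xang 166.09 z [ 0.005   0.0108 -0.9999] F [ 1.5 20.  -3.1] [ 2.86 -0.21  0.13] gap 0.196 q [ 0.31  0.53  1.74  0.01  0.86 -1.02]
```

View pics/wrist4.png

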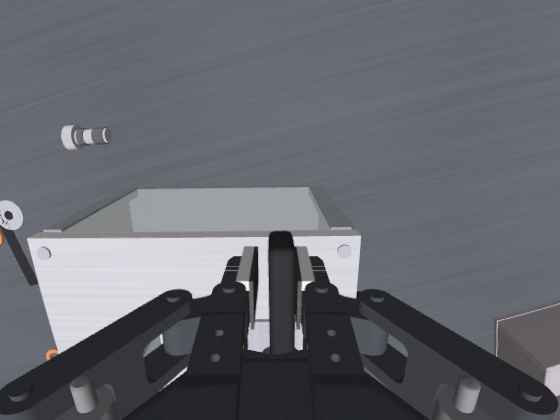

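Request:
{"method": "servo_tool", "body": {
  "increments": [
    {"hand": 0.8, "travel": [0, 3, 0], "yaw": 0},
    {"hand": 0.8, "travel": [0, 3, 0], "yaw": 0},
    {"hand": 0.5, "travel": [0, 2, 0], "yaw": 0},
    {"hand": 0.4, "travel": [0, 0, 0], "yaw": 0},
    {"hand": 0.4, "travel": [0, 0, 0], "yaw": 0},
    {"hand": 0.4, "travel": [0, 0, -20], "yaw": 0},
    {"hand": 0.4, "travel": [0, 0, -40], "yaw": 0},
    {"hand": 0.4, "travel": [0, 0, -45], "yaw": 0},
    {"hand": 0.4, "travel": [0, 45, 0], "yaw": 0},
    {"hand": 0.4, "travel": [0, 45, 0], "yaw": 0},
    {"hand": 0.4, "travel": [0, 45, 0], "yaw": 0},
    {"hand": 0.4, "travel": [0, 45, 0], "yaw": 0},
    {"hand": 0.4, "travel": [0, 45, 0], "yaw": 0},
    {"hand": 0.4, "travel": [0, 45, 0], "yaw": 0},
    {"hand": 0.4, "travel": [0, 45, 0], "yaw": 0},
    {"hand": 0.4, "travel": [0, 45, 0], "yaw": 0},
    {"hand": 0.4, "travel": [0, 0, 0], "yaw": 0}
  ]
}}

```text
t: 9.55
tcp_pos: [0.5496, 0.6252, 0.2473]
tool_rot: [0.118, 0.993, 0.0, -0.001]
force: [-0.4, 0.1, 0.6]
finger_gap: 0.6
```

```bash
python3 - <<'E'
from st import *
to((np.array([.5077,-.2732,s["tcp_pos"][2]])-s["tcp_pos"])*1000)
t,im=snap("top","top5.png");np.save("/tmp/top5.npy",t,allow_pickle=True)
print(proj(t,[[.5138,.1736,.13],[.5337,.2562,.17]]))
sc,i2=snap("scene","scene5.png")
a=[cv2.resize(x,(400,300),interpolation=cv2.INTER_CUBIC) for x in (im[155:245,110:230],i2[170:290,330:490])]
cv2.imwrite("pics/crop5.png",np.hstack(a))
E
```

```text
9.55 [0.5496 0.6252 0.2473] xang 166.49 z [-1.6e-03  7.0e-04 -1.0e+00] F [-0.4  0.1  0.6] [-0.02 -0.    0.  ] gap 0.6 q [ 0.72  0.84  0.76  0.    1.55 -0.62]
tool delta [-1.692e+02 -8.833e+02 -6.000e-01]
[[190.60207398 205.82656122]
 [153.79757777 195.55523811]]
```

View pics/crop5.png

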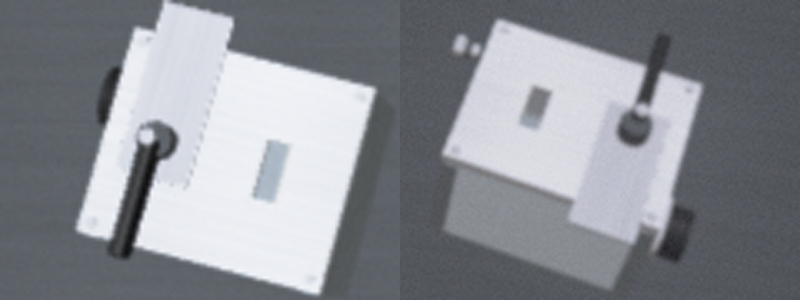

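I moved away along +y, the wrong way, but nothing was near. The pictures show the lever along the box's -x and the slot uncovered at top (191,206). Next I'll look at the slot from close with the wrist camera.

Request:
{"method": "servo_tool", "body": {
  "increments": [
    {"hand": 0.4, "travel": [-14, -45, 0], "yaw": 0},
    {"hand": 0.4, "travel": [-14, -45, 0], "yaw": 0},
    {"hand": 0.4, "travel": [-14, -45, 0], "yaw": 0},
    {"hand": 0.4, "travel": [-14, -45, 0], "yaw": 0},
    {"hand": 0.4, "travel": [-14, -45, 0], "yaw": 0},
    {"hand": 0.4, "travel": [-14, -45, 0], "yaw": 0},
    {"hand": 0.4, "travel": [-14, -45, 0], "yaw": 0},
    {"hand": 0.4, "travel": [-14, -45, 0], "yaw": 0},
    {"hand": 0.4, "travel": [-14, -45, 0], "yaw": 0},
    {"hand": 0.4, "travel": [-14, -45, 0], "yaw": 0},
    {"hand": 0.4, "travel": [0, 0, 0], "yaw": 0},
    {"hand": 0.4, "travel": [0, 0, 0], "yaw": 0}
  ]
}}

```text
t: 10.85
tcp_pos: [0.5785, 0.148, 0.2522]
tool_rot: [0.122, 0.993, 0.0, -0.0]
force: [-0.2, -0.4, 0.5]
finger_gap: 0.596
```

```bash
python3 - <<'E'
from st import *
t,im=snap("wrist","wrist6.png");np.save("/tmp/wrist6.npy",t,allow_pickle=True)
print(proj(t,[[.5138,.1736,.13],[.5337,.2562,.17]]))
E
```

```text
10.85 [0.5785 0.148  0.2522] xang 166.03 z [ 0.e+00  2.e-04 -1.e+00] F [-0.2 -0.4  0.5] [0.07 0.   0.02] gap 0.596 q [ 0.06  0.47  1.48  0.    1.19 -1.26]
[[286.27596572 118.27032083]
 [408.27084678 118.81428871]]
```

View pics/wrist6.png

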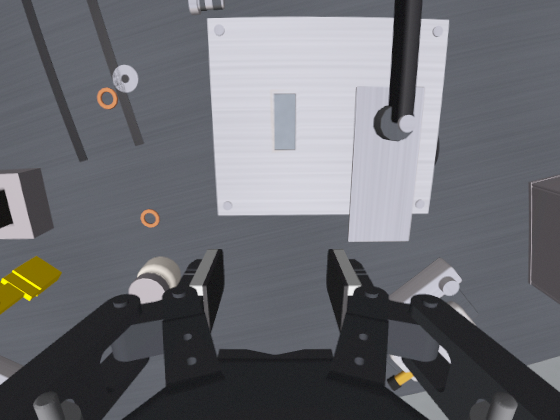

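```bash
cat > slot.py <<'E'
from h import *
def go(f,z=.13):
    s=np.load(f,allow_pickle=True).item();im=s["pixels"].astype(np.uint8);g=cv2.cvtColor(im,cv2.COLOR_BGR2GRAY)
    p=proj(s,[[.5138,.1736,.13]])[0].astype(int)
    print(g[p[1],p[0]-24:p[0]+24]);print(g[p[1]-45:p[1]+50:2,p[0]])
    for th in(185,200):
        m=np.zeros_like(g);sl=np.s_[p[1]-50:p[1]+55,p[0]-30:p[0]+30];m[sl]=(g[sl]<th)*255
        c,_=cv2.findContours(m,cv2.RETR_EXTERNAL,cv2.CHAIN_APPROX_NONE)
        c=max(c,key=cv2.contourArea).reshape(-1,2)
        for zz in(.13,.127):
            r=cv2.minAreaRect((onz(s,c,zz)[:,:2]*1000).astype(np.float32));print(th,zz,r)
    m=(g>185).astype(np.uint8)*255
    c,_=cv2.findContours(m,cv2.RETR_EXTERNAL,cv2.CHAIN_APPROX_NONE);c=max(c,key=cv2.contourArea).reshape(-1,2)
    return s,g
go("/tmp/wrist6.npy")
E
python3 slot.py
```

```text
[209 209 210 210 209 210 209 210 209 207 207 204 184 169 169 169 170 170
 171 170 170 169 169 169 168 169 171 170 169 169 169 167 166 172 204 212
 212 211 210 211 211 211 211 211 211 211 211 211]
[213 212 210 212 213 209 209 213 213 212 183 170 169 170 169 170 169 169
 168 168 168 170 168 169 168 169 170 170 170 172 171 171 171 173 172 174
 172 171 151 210 213 214 212 213 211 210 215 214]
185 0.13 ((516.0304565429688, 171.70132446289062), (17.686037063598633, 45.02117919921875), 76.07846069335938)
185 0.127 ((516.0985717773438, 171.778564453125), (17.88668441772461, 45.53204345703125), 76.07716369628906)
200 0.13 ((516.3439331054688, 171.21949768066406), (17.860816955566406, 46.0914192199707), 76.89957427978516)
200 0.127 ((516.4156494140625, 171.290771484375), (18.063467025756836, 46.61438751220703), 76.89957427978516)
```

The wrist view gives an outline of 18 x 46 mm at (0.5163, 0.1715), which is the slot's true size. The push-stop contact also agrees with it along the box's y. The next move is a close look at the pad.

Request:
{"method": "servo_tool", "body": {
  "increments": [
    {"hand": 0.4, "travel": [-10, -42.5, 0], "yaw": 0},
    {"hand": 0.4, "travel": [-10, -42.5, 0], "yaw": 0},
    {"hand": 0.4, "travel": [-10, -42.5, 0], "yaw": 0},
    {"hand": 0.4, "travel": [-10, -42.5, 0], "yaw": 0},
    {"hand": 0.4, "travel": [-10, -42.5, 0], "yaw": 0},
    {"hand": 0.4, "travel": [-10, -42.5, 0], "yaw": 0},
    {"hand": 0.4, "travel": [-10, -42.5, 0], "yaw": 0},
    {"hand": 0.4, "travel": [-10, -42.5, 0], "yaw": 0},
    {"hand": 0.4, "travel": [-10, -42.5, 0], "yaw": 0},
    {"hand": 0.4, "travel": [-10, -42.5, 0], "yaw": 0},
    {"hand": 0.4, "travel": [0, 0, 0], "yaw": -1.5},
    {"hand": 0.4, "travel": [0, 0, 0], "yaw": 0}
  ]
}}

```text
t: 12.1
tcp_pos: [0.5759, -0.2855, 0.251]
tool_rot: [0.106, 0.994, 0.001, -0.0]
force: [-0.4, 0.7, -0.6]
finger_gap: 0.596
```

```bash
python3 - <<'E'
from st import *
t,im=snap("wrist","wrist7.png");np.save("/tmp/wrist7.npy",t,allow_pickle=True)
print(proj(t,[[.5077,-.2732,.12],[.5077,-.2732,.04]]))
E
```

```text
12.1 [ 0.5759 -0.2855  0.251 ] xang 167.79 z [-5.0e-04  1.3e-03 -1.0e+00] F [-0.4  0.7 -0.6] [ 0.03 -0.02 -0.01] gap 0.596 q [-0.63  0.53  1.36  0.    1.25 -1.99]
[[272.19081008 118.00877161]
 [272.75135766 117.66985032]]
```

View pics/wrist7.png

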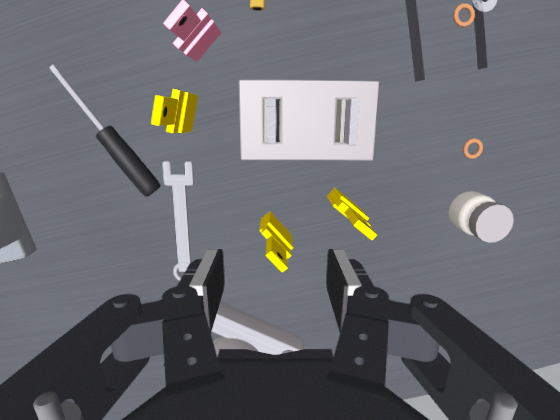

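```bash
python3 - <<'E'
import cv2
im=cv2.imread("pics/wrist7.png")[75:165,235:385]
cv2.imwrite("pics/crop7.png",cv2.resize(im,(750,450),interpolation=cv2.INTER_CUBIC))
E
```

```text
(no output)
```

View pics/crop7.png

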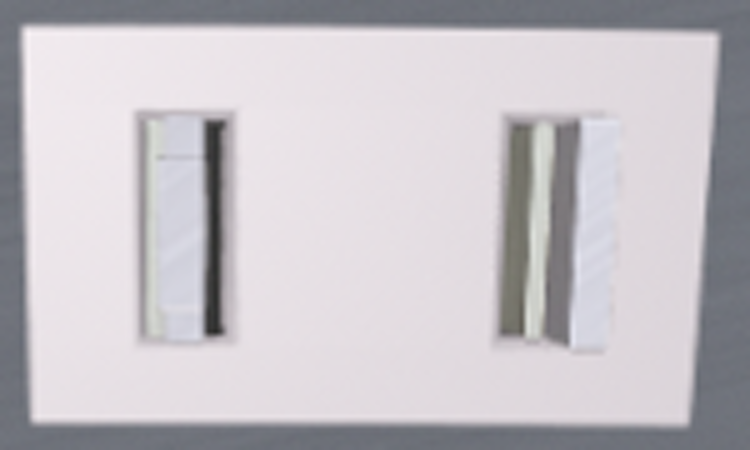

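The tall pad with the narrow tab is the left one, with the tab top at about (271,122) in the wrist view. The short full-width one is on the right at (348,121).

```bash
python3 - <<'E'
from st import *
t=np.load("/tmp/wrist7.npy",allow_pickle=True).item()
c=lambda u,v:[u/5+235-.4,v/5+75-.4]
P=onz(t,[c(181,158),c(181,310),c(181,234)],.12);print(P,np.linalg.norm(P[0]-P[1]))
Q=onz(t,[c(183,118),c(183,339)],.076);print(Q,Q.mean(0),np.linalg.norm(Q[0]-Q[1]))
R=onz(t,[c(22,26),c(718,34),c(690,426),c(32,423)],.04);print(R.mean(0),R)
for e in (P[2],Q.mean(0)): to((np.r_[e[:2],s["tcp_pos"][2]]-s["tcp_pos"])*1000)
E
```

```text
12.15 [ 0.5759 -0.2844  0.2511] xang 167.84 z [-7.0e-04  1.4e-03 -1.0e+00] F [-0.5  0.  -0.6] [ 0.02 -0.09 -0.  ] gap 0.602 q [-0.63  0.53  1.36  0.    1.25 -1.99]
[[ 0.49799177 -0.2722722   0.12      ]
 [ 0.52265289 -0.27770582  0.12      ]
 [ 0.51019263 -0.2749598   0.12      ]] 0.025252620133925693
[[ 0.48929149 -0.2704994   0.076     ]
 [ 0.53087291 -0.27964726  0.076     ]] [ 0.5100822  -0.27507333  0.076     ] 0.042575790657348345
[ 0.51918131 -0.2358627   0.04      ] [[ 0.46136235 -0.30004333  0.04      ]
 [ 0.49382511 -0.15374999  0.04      ]
 [ 0.5768801  -0.17144223  0.04      ]
 [ 0.54465768 -0.31821525  0.04      ]]
tool delta [66.2 -4.6  0.1]
tool delta [66.3 -4.7  0.1]
```

Request:
{"method": "servo_tool", "body": {
  "increments": [
    {"hand": 0.4, "travel": [33, -2.3, 0], "yaw": 0},
    {"hand": 0.4, "travel": [33.2, -2.3, 0], "yaw": 0},
    {"hand": 0.4, "travel": [0, 0, 40], "yaw": 0},
    {"hand": 0.4, "travel": [0, 0, 40], "yaw": 0},
    {"hand": 0.4, "travel": [0, 0, 20], "yaw": 0},
    {"hand": 0.4, "travel": [0, 0, 0], "yaw": 0}
  ]
}}

```text
t: 12.75
tcp_pos: [0.5085, -0.2727, 0.1486]
tool_rot: [0.105, 0.994, 0.002, -0.003]
force: [0.3, -0.5, -0.7]
finger_gap: 0.598
```

```bash
python3 - <<'E'
from st import *
to((np.r_[.5101,-.275,.083]-s["tcp_pos"])*1000)
t,im=snap("wrist","wrist8.png")
E
```

```text
12.75 [ 0.5085 -0.2727  0.1486] xang 167.93 z [-0.0059  0.0053 -1.    ] F [ 0.3 -0.5 -0.7] [ 0.02 -0.01 -0.05] gap 0.598 q [-0.69  0.57  1.63  0.    0.95 -2.05]
tool delta [-2.5 -2.2 65.6]
```

View pics/wrist8.png

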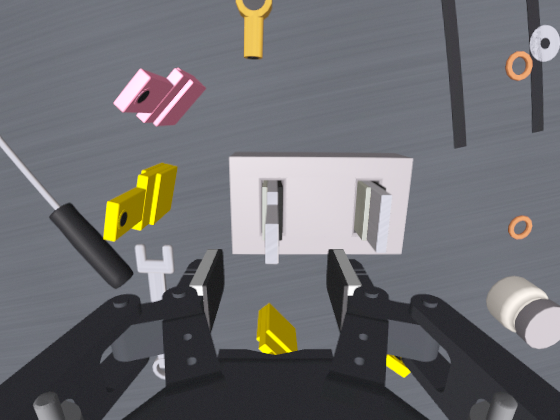

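The tab at (272,240) is slightly left of the jaw middle at (276). I'll correct that and descend.

Request:
{"method": "servo_tool", "body": {
  "increments": [
    {"hand": 0.4, "travel": [0, -2, 0], "yaw": 0},
    {"hand": 0.4, "travel": [0, 0, 0], "yaw": 0},
    {"hand": 0.4, "travel": [0, 0, 20], "yaw": 0},
    {"hand": 0.4, "travel": [0, 0, 20], "yaw": 0},
    {"hand": 0.4, "travel": [0, 0, 20], "yaw": 0},
    {"hand": 0.4, "travel": [0, 0, 0], "yaw": 0},
    {"hand": 0.4, "travel": [0, 0, 0], "yaw": 0}
  ]
}}

```text
t: 13.5
tcp_pos: [0.5103, -0.2791, 0.0923]
tool_rot: [0.106, 0.994, -0.0, 0.001]
force: [0.1, -0.3, -0.2]
finger_gap: 0.598
```

```bash
python3 - <<'E'
from st import *
to((np.r_[.5101,-.275,.083]-s["tcp_pos"])*1000)
t,im=snap("wrist","wrist9.png")
E
```

```text
13.5 [ 0.5103 -0.2791  0.0923] xang 167.78 z [ 1.1e-03 -9.0e-04 -1.0e+00] F [ 0.1 -0.3 -0.2] [ 0.06  0.04 -0.01] gap 0.598 q [-0.69  0.66  1.66  0.    0.82 -2.05]
tool delta [1.1 4.  9.3]
```

View pics/wrist9.png

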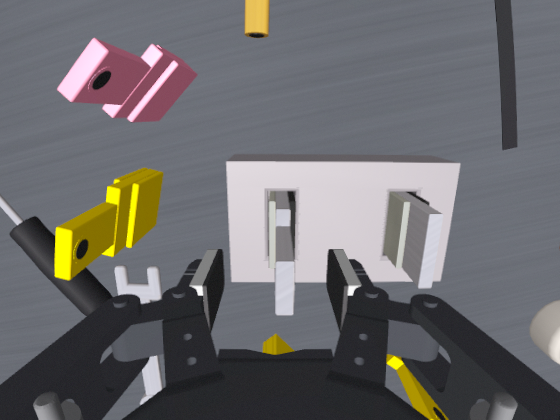

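The tab at (285,290) is now right of the jaw middle (276). The measured pose also says +4 mm, so I'll correct, lower and grip.

Request:
{"method": "servo_tool", "body": {
  "increments": [
    {"hand": 0.4, "travel": [1, 3.7, 0], "yaw": 0},
    {"hand": 0.4, "travel": [0, 0, 9], "yaw": 0},
    {"hand": 0.4, "travel": [0, 0, 0], "yaw": 0},
    {"hand": 0.4, "travel": [0, 0, 0], "yaw": 0}
  ]
}}

```text
t: 13.95
tcp_pos: [0.5094, -0.2747, 0.0821]
tool_rot: [0.106, 0.994, 0.0, -0.0]
force: [0.7, -0.3, 0.5]
finger_gap: 0.601
```

```bash
python3 - <<'E'
from st import *
to((np.r_[.5101,-.275,.083]-s["tcp_pos"])*1000)
t,im=snap("wrist","wrist10.png")
E
```

```text
13.95 [ 0.5094 -0.2747  0.0821] xang 167.79 z [-4.e-04  3.e-04 -1.e+00] F [ 0.7 -0.3  0.5] [ 0.01 -0.04  0.05] gap 0.601 q [-0.69  0.67  1.67  0.    0.8  -2.05]
tool delta [-0.7 -0.2 -0.9]
```

View pics/wrist10.png

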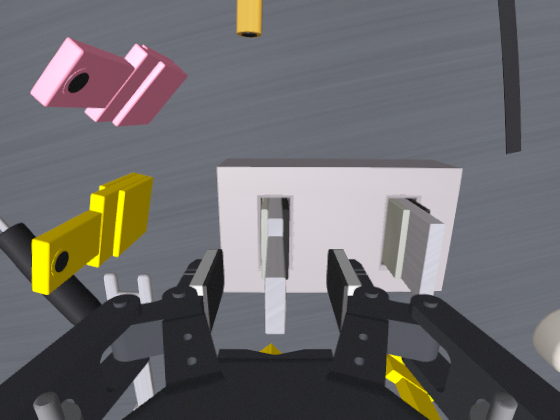

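The tab at (275,305) is centred between the jaws, so I'll grip and lift.

Request:
{"method": "servo_tool", "body": {
  "increments": [
    {"hand": 0.7, "travel": [0, 0, 0], "yaw": 0},
    {"hand": 1, "travel": [0, 0, 0], "yaw": 0},
    {"hand": 1, "travel": [0, 0, 0], "yaw": 0},
    {"hand": 1, "travel": [0, 0, 0], "yaw": 0},
    {"hand": 1, "travel": [0, 0, 0], "yaw": 0},
    {"hand": 1, "travel": [0, 0, 0], "yaw": 0},
    {"hand": 1, "travel": [0, 0, 0], "yaw": 0},
    {"hand": 1, "travel": [0, 0, -10], "yaw": 0},
    {"hand": 1, "travel": [0, 0, -10], "yaw": 0},
    {"hand": 1, "travel": [0, 0, -20], "yaw": 0},
    {"hand": 1, "travel": [0, 0, 0], "yaw": 0}
  ],
  "newtons": 70
}}

```text
t: 15.1
tcp_pos: [0.511, -0.2759, 0.1249]
tool_rot: [0.106, 0.994, -0.001, 0.002]
force: [1.0, -1.2, -2.7]
finger_gap: 0.085
```

```bash
python3 - <<'E'
from st import *
t,im=snap("wrist","wrist11.png")
E
```

```text
15.1 [ 0.511  -0.2759  0.1249] xang 167.79 z [ 0.0041 -0.0035 -1.    ] F [ 1.  -1.2 -2.7] [-0.03 -0.05 -0.01] gap 0.085 q [-0.69  0.61  1.64 -0.    0.88 -2.05]
```

View pics/wrist11.png

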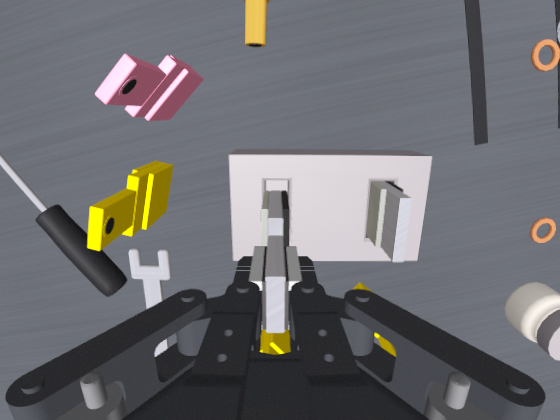

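The tab is held (gap 0.085 is about the 8 mm tab, plus roughly 2.7 N of weight). Next: lift, square to the box and carry above the slot.

Request:
{"method": "servo_tool", "body": {
  "increments": [
    {"hand": 1, "travel": [0, 0, -30], "yaw": 0},
    {"hand": 1, "travel": [0, 0, -40], "yaw": 0},
    {"hand": 1, "travel": [0, 0, -40], "yaw": 0},
    {"hand": 1, "travel": [0, 0, -20], "yaw": 1.4},
    {"hand": 1, "travel": [0, 0, 0], "yaw": 0},
    {"hand": 1, "travel": [5, 20, 0], "yaw": 0},
    {"hand": 1, "travel": [9, 40, 0], "yaw": 0},
    {"hand": 1, "travel": [9, 40, 0], "yaw": 0},
    {"hand": 1, "travel": [9, 40, 0], "yaw": 0},
    {"hand": 1, "travel": [9, 40, 0], "yaw": 0},
    {"hand": 1, "travel": [9, 40, 0], "yaw": 0},
    {"hand": 1, "travel": [9, 40, 0], "yaw": 0},
    {"hand": 1, "travel": [9, 40, 0], "yaw": 0},
    {"hand": 1, "travel": [9, 40, 0], "yaw": 0},
    {"hand": 1, "travel": [9, 40, 0], "yaw": 0},
    {"hand": 1, "travel": [9, 40, 0], "yaw": 0},
    {"hand": 1, "travel": [5, 16, 0], "yaw": 0},
    {"hand": 1, "travel": [0, 0, 0], "yaw": 0},
    {"hand": 1, "travel": [0, 0, 0], "yaw": 0},
    {"hand": 1, "travel": [0, 0, 0], "yaw": 0}
  ]
}}

```text
t: 17.15
tcp_pos: [0.5141, 0.1717, 0.2511]
tool_rot: [0.119, 0.993, -0.001, -0.001]
force: [0.2, -0.5, -3.4]
finger_gap: 0.087
```

```bash
python3 - <<'E'
from st import *
to((np.r_[.5156,.1717,.21]-s["tcp_pos"])*1000)
t,im=snap("wrist","wrist12.png");sc,i2=snap("scene","scene12.png")
E
```

```text
17.15 [0.5141 0.1717 0.2511] xang 166.36 z [-2.8e-03 -7.0e-04 -1.0e+00] F [ 0.2 -0.5 -3.4] [ 0.02 -0.   -0.01] gap 0.087 q [ 0.12  0.39  1.62 -0.    1.14 -1.22]
tool delta [-1.6  0.4 41.1]
```

View pics/wrist12.png

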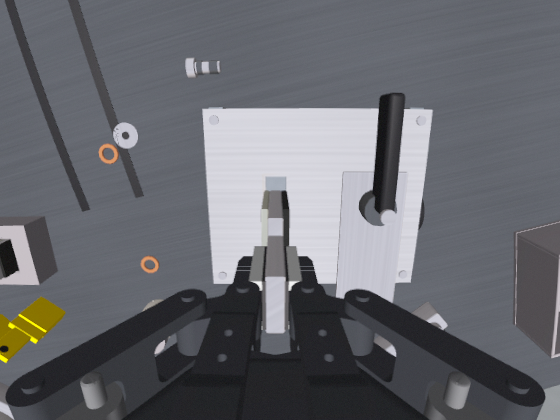

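View pics/scene12.png

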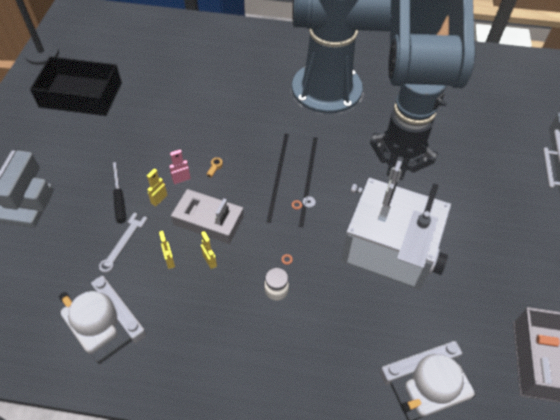

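The slot's end shows at (275,183), directly in line with the pad. I'll lower to just above the mouth and re-check.

Request:
{"method": "servo_tool", "body": {
  "increments": [
    {"hand": 1, "travel": [-1.5, 0.4, 10], "yaw": 0},
    {"hand": 1, "travel": [0, 0, 15], "yaw": 0},
    {"hand": 1, "travel": [0, 0, 13], "yaw": 0},
    {"hand": 1, "travel": [0, 0, 0], "yaw": 0},
    {"hand": 1, "travel": [0, 0, 0], "yaw": 0},
    {"hand": 1, "travel": [0, 0, 0], "yaw": 0}
  ]
}}

```text
t: 17.85
tcp_pos: [0.5172, 0.1723, 0.2148]
tool_rot: [0.119, 0.993, 0.0, 0.001]
force: [0.4, -0.4, -2.8]
finger_gap: 0.082
```

```bash
python3 - <<'E'
from st import *
to((np.r_[.5156,.1717,.21]-s["tcp_pos"])*1000)
t,im=snap("wrist");sc,i2=snap("scene");tp,i3=snap("top")
a=[cv2.resize(x,(400,300),interpolation=cv2.INTER_CUBIC) for x in (im[120:300,156:396],i2[140:260,330:490])]
cv2.imwrite("pics/crop13.png",np.hstack(a))
E
```

```text
17.85 [0.5172 0.1723 0.2148] xang 166.36 z [ 1.4e-03  2.0e-04 -1.0e+00] F [ 0.4 -0.4 -2.8] [0.03 0.04 0.  ] gap 0.082 q [ 0.12  0.44  1.65  0.    1.05 -1.22]
tool delta [ 1.4 -1.   4.8]
```

View pics/crop13.png

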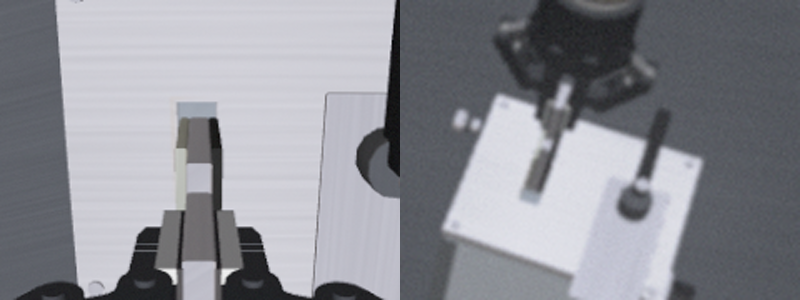

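Request:
{"method": "servo_tool", "body": {
  "increments": [
    {"hand": 1, "travel": [0, 0, 0], "yaw": 0},
    {"hand": 1, "travel": [0, 0, 0], "yaw": 0}
  ]
}}

```text
t: 18.2
tcp_pos: [0.5167, 0.1725, 0.2146]
tool_rot: [0.118, 0.993, 0.0, 0.0]
force: [-0.4, 0.3, -2.7]
finger_gap: 0.086
```

```bash
python3 - <<'E'
from st import *
to((np.r_[.5156,.1717,.21]-s["tcp_pos"])*1000)
t,im=snap("wrist");g=cv2.cvtColor(im,cv2.COLOR_BGR2GRAY)
print("col",g[170:200,274]);print("row",g[186,255:295])
o,d=ray(t,[[280,210]]);print("cam in tool",M.T@(o-s["tcp_pos"]))
P=onz(t,[[273.9,181.2]],.128)[0];print("slot end in tool (mm)",M.T@(P-s["tcp_pos"])*1000)
P=onz(t,[[255+156-0,0]],.13)
E
```

```text
18.2 [0.5167 0.1725 0.2146] xang 166.39 z [ 7.e-04  1.e-04 -1.e+00] F [-0.4  0.3 -2.7] [-0.01  0.03  0.01] gap 0.086 q [ 0.12  0.44  1.65  0.    1.05 -1.22]
tool delta [ 0.9 -1.1  4.6]
col [209 208 206 206 206 207 209 211 210 209 209 201 175 165 164 166 166 166
 168 167 136 114 110 110 110 110 111 110 110 110]
row [206 205 205 205 205 207 197 176 166 168 168 168 168 169 168 168 167 167
 166 166 166 165 167 167 166 167 169 167 166 167 176 200 211 208 208 207
 207 207 207 207]
cam in tool [ 7.05896764e-02 -1.32945877e-04 -1.42226142e-01]
slot end in tool (mm) [23.55006468 -0.99426621 86.61018262]
```

Both the wrist image and the pose say about +1 in x and -1 mm in y. I'll correct and enter slowly.

Request:
{"method": "servo_tool", "body": {
  "increments": [
    {"hand": 1, "travel": [1, -1, 0], "yaw": 0},
    {"hand": 1, "travel": [0, 0, 4], "yaw": 0},
    {"hand": 1, "travel": [0, 0, 4], "yaw": 0},
    {"hand": 1, "travel": [0, 0, 3], "yaw": 0},
    {"hand": 1, "travel": [0, 0, 3], "yaw": 0},
    {"hand": 1, "travel": [0, 0, 3], "yaw": 0},
    {"hand": 1, "travel": [0, 0, 3], "yaw": 0}
  ]
}}

```text
t: 18.95
tcp_pos: [0.5154, 0.1717, 0.194]
tool_rot: [0.119, 0.993, -0.0, -0.0]
force: [0.6, -0.1, -2.3]
finger_gap: 0.083
```

```bash
python3 - <<'E'
from st import *
to((np.r_[.5156,.1717,.14]-s["tcp_pos"])*1000)
t,im=snap("wrist")
cv2.imwrite("pics/crop14.png",cv2.resize(im[120:300,156:396],(720,540),interpolation=cv2.INTER_CUBIC))
E
```

```text
18.95 [0.5154 0.1717 0.194 ] xang 166.38 z [-1.e-04  0.e+00 -1.e+00] F [ 0.6 -0.1 -2.3] [ 0.05  0.01 -0.05] gap 0.083 q [ 0.12  0.47  1.68  0.    1.   -1.22]
tool delta [-0.2  0.  54. ]
```

View pics/crop14.png

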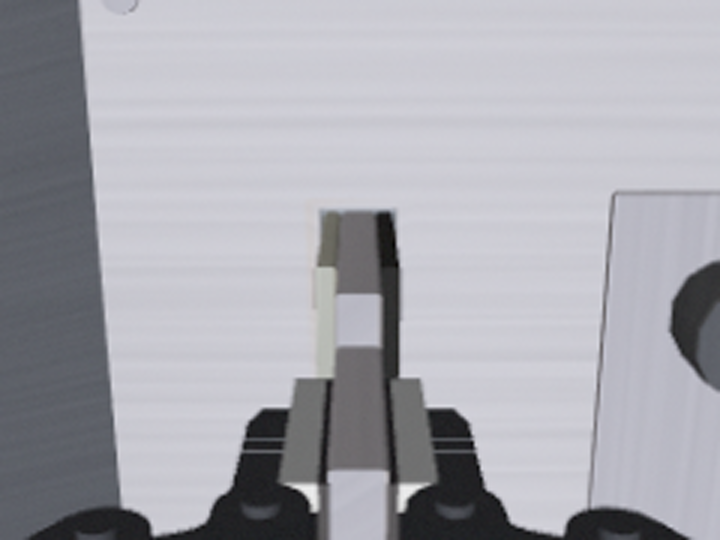

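The foot is in the slot with no contact force, centred within about 0.5 mm. Continuing down.

Request:
{"method": "servo_tool", "body": {
  "increments": [
    {"hand": 1, "travel": [0, 0, 4], "yaw": 0},
    {"hand": 1, "travel": [0, 0, 4], "yaw": 0},
    {"hand": 1, "travel": [0, 0, 4], "yaw": 0},
    {"hand": 1, "travel": [0, 0, 4], "yaw": 0},
    {"hand": 1, "travel": [0, 0, 4], "yaw": 0}
  ]
}}

```text
t: 19.5
tcp_pos: [0.5153, 0.1717, 0.1739]
tool_rot: [0.119, 0.993, -0.0, -0.0]
force: [0.2, -0.5, -2.3]
finger_gap: 0.085
```

```bash
python3 - <<'E'
from st import *
to((np.r_[.5156,.1717,.14]-s["tcp_pos"])*1000)
E
```

```text
19.5 [0.5153 0.1717 0.1739] xang 166.38 z [-1.e-04  0.e+00 -1.e+00] F [ 0.2 -0.5 -2.3] [-0.03 -0.01  0.03] gap 0.085 q [ 0.12  0.5   1.7   0.    0.95 -1.22]
tool delta [-0.3  0.  33.9]
```

Request:
{"method": "servo_tool", "body": {
  "increments": [
    {"hand": 1, "travel": [0, 0, 4], "yaw": 0},
    {"hand": 1, "travel": [0, 0, 4], "yaw": 0},
    {"hand": 1, "travel": [0, 0, 4], "yaw": 0},
    {"hand": 1, "travel": [0, 0, 4], "yaw": 0},
    {"hand": 1, "travel": [0, 0, 4], "yaw": 0},
    {"hand": 1, "travel": [0, 0, 4], "yaw": 0},
    {"hand": 1, "travel": [0, 0, 4], "yaw": 0},
    {"hand": 1, "travel": [0, 0, 4], "yaw": 0},
    {"hand": 1, "travel": [0, 0, 1], "yaw": 0},
    {"hand": 1, "travel": [0, 0, 0], "yaw": 0},
    {"hand": 1, "travel": [0, 0, 0], "yaw": 0}
  ]
}}

```text
t: 20.6
tcp_pos: [0.5155, 0.1717, 0.1414]
tool_rot: [0.119, 0.993, 0.0, 0.0]
force: [-0.1, 0.6, -2.3]
finger_gap: 0.084
```

```bash
python3 - <<'E'
from st import *
t,im=snap("wrist");sc,i2=snap("scene","scene15.png");tp,i3=snap("top","top15.png")
a=[cv2.resize(x,(400,300),interpolation=cv2.INTER_CUBIC) for x in (im[120:300,156:396],i2[140:260,330:490])]
cv2.imwrite("pics/crop15.png",np.hstack(a))
E
```

```text
20.6 [0.5155 0.1717 0.1414] xang 166.38 z [ 2.e-04  0.e+00 -1.e+00] F [-0.1  0.6 -2.3] [ 0.03 -0.   -0.02] gap 0.084 q [ 0.12  0.54  1.72  0.    0.87 -1.22]
```

View pics/crop15.png

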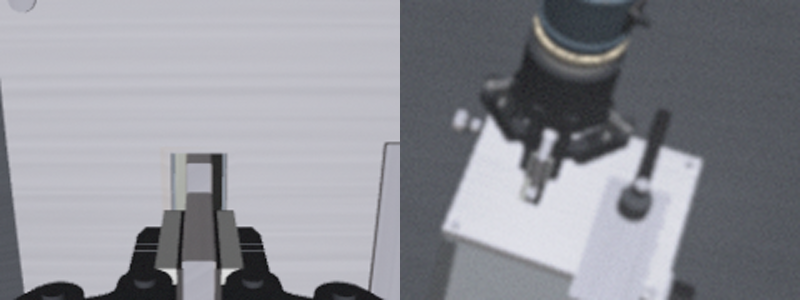

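View pics/scene15.png

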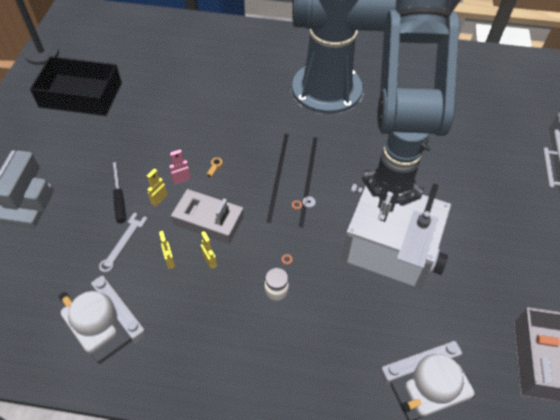

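The pad's foot is about 69 mm above the bench, so the lining top is about 11 mm below the box top. The wrist force shows only the pad's weight. The lever is still open and the other things are where they were, so I'm handing in.

```bash
python3 -c "
from station import manip
print(manip.sign_off())"
```

```text
the job is handed in; nothing more can be done
None
```

The lever is open at its stop, and the tall pad hangs upright in the slot, still gripped by its tab. I handed the job in at about 21 s.

- **Lever:** I swung it with the fingers closed loosely around it, until it stopped moving with the push force rising to 20 N. Later pictures showed it along the box's -x, with the slot uncovered.
- **Pad:** I gripped the tab at 70 N, carried the pad over and lowered it foot first. At no stage of the lowering did the force readings show contact.
- **Final position:** By the arm's pose, the foot is about 61 mm above the box's floor. The top of the lining is about 11 mm below the box's top. I worked out this depth from the grip height; the lining itself is hidden in the slot.
- **Last checks:** The wrist force was only the pad's weight (about 2.3 N) and the gap reading had not changed. In the last overview picture, the short pad and the loose things looked where they were.
- **Disagreement:** The fixed top camera and the wrist camera differed by about 3 mm on the box and rest. I followed the wrist camera, which also matched the lever contact along the box's y.
- **Slips:** My first two move calls were refused for missing keys. After opening the lever, one move went the wrong way, into free space, and touched nothing.

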